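Lend out the power bank at the locker desk

TASK

A visitor is borrowing the power bank. Slide the lid off the wooden loan box and lay it flat on the counter, handle up; then lift the power bank out and set it down flat, right way up, in the hand-over tray. Turn the hanging sign half round so that its red face looks to the visitors' side (the far side of the counter, away from the robot) in place of the green one, hanging square under its arm, without dropping anything or disturbing the other things on the counter.

Things in the scene. Friction and masses are not known exactly. Their poses are not given: they have to be found in the camera images.
- box: Plywood loan box, fixed to the counter: outside 158 (x) by 210 (y) by 64 mm high, inside 130 by 190 mm, floor 8 mm thick; origin at the centre of its underside. The long sides have grooves 46 to 55 mm above the counter under a 9 mm lip: the lid cannot be lifted until it has slid clear. The end at -y is closed; the end at +y is 46 mm high and the lid leaves over it.
- lid: Loose pale wooden lid, 130 g, 139 (x) by 199 (y) by 6 mm, in the grooves with 3 mm play. Origin: centre of its underside, 46 mm above the counter; z up, axes along the box's. It starts shut or up to 25 mm open (origin 6 to 31 mm towards the box's +y from the box's origin), slides easily (1 to 2 N) along +y of the box and is clear when its origin is 205 mm from the box's.
- lid_handle (a point): Centre of the top of the lid's handle, a dark wooden bar over the middle of the lid: 90 mm long along the lid's x, 14 mm thick along its y, 28 mm high above the panel; this point is 34 mm above the lid's underside.
- bank: Power bank, black with a grey panel on top, about 260 g: 52 (x) by 130 (y) by 28 mm high, loose, lying flat on the floor of the box (underside 8 mm above the counter) under the lid. Origin at the centre of its underside, z up; y along its length.
- tray: Dark square hand-over tray, fixed to the counter: outside 170 (x) by 170 (y) mm, walls 5 mm thick and 18 mm high, floor 5 mm thick. Origin at the centre of its underside. It and the sign stand may change places.
- stand: Dark steel sign stand, fixed. Origin on the counter, on the sign's vertical pivot axis; +x to the visitors' side (away from the robot). Foot 90 (x) by 150 (y) by 12 mm, its middle 40 mm towards -y. Post 12 mm thick, 95 mm towards -y; from its top a 12 mm wide arm runs to 8 mm past the axis, underside 172, top 182 mm above the counter.
- sign (a joint): Turn of the hanging sign, rad, anticlockwise from above. 0: green face (white ring) to +x of the stand, sign parallel to the arm; 3.14 or -3.14: red face (white disc, red bar) there. Starts within 0.45 of 0, turns freely either way, stays where left (friction 0.05 N m). Panel 140 wide, 100 high, 12 mm thick, centred on the axis, 60 to 160 mm above the counter, 12 mm under the arm.
- sign_end_a (a point): Top corner (middle of the thickness) of the end of the sign that points to +y of the stand (away from the post) at joint 0: 70 mm from the pivot axis, 160 mm above the counter. The end under the arm cannot be taken from above, nor a held end carried past the post: turn one end out sideways, then take the other.
- sign_end_b (a point): The same point at the sign's other end, which points to the post, under the arm, at joint 0.
- bell: Bystander: steel desk bell, 84 mm diameter, 55 mm high. Origin at the centre of its underside.
- parcel: Bystander: small carton 80 by 130 by 60 mm. Origin at the centre of its underside.
- lock: Bystander: spare combination lock, 30 by 110 by 36 mm. Origin at the centre of its underside.
Things that resemble listed ones, but are neither listed nor needed, are in the scene too. What is shaped like the tray but pink is not meant. Of the things shaped like the stand, the steel one is meant.

How it is judged:
By the outcome, as a careful person would: the job done as asked, in the order asked, and still so for the second after the job is handed in, with the robot touching nothing.
It also fails if it takes over 72 s, if anything falls off the work surface, if the arm or the gripper's body presses on something with over 40 N, if the wrist force passes 120 N, or if a joint passes its speed limit or range.

ROBOT

A 7-joint arm with a two-finger parallel gripper is mounted at the origin on the work surface. World frame = base frame: x ahead of the robot, y to its left, z up, the work surface at z = 0. Lengths are in mm, angles in rad, forces in N, time in s.
With the tool pointing down it reaches from about 425 to 875 mm from the base axis. Payload 4.7 kg.
Tool frame: the origin (TCP) lies on the centre line of the jaws, within the pads' length; the fingertips stand 17 mm ahead of it and the grasp point (between the pads) lies 2 mm behind it; z points along the fingers, y is the line along which they close (so a half turn about z gives the same grasp; the last joint's range is limited). The gripper opens to 87 mm and grips with 3 to 60 N. Pads are 19 mm wide; open, the fingers measure 117 mm over their backs; the gripper's body (75 mm by 190 mm) begins 51 mm behind the grasp point.
Start: joints at [1.361, 0.321, -0.07, 1.45, 0.023, 1.371, -0.057], TCP at [144.236, -633.816, 212.087] pointing down, gripper open.
Joint ranges: [-2.86, 2.86], [-0.3, 2.09], [-1.38, 1.24], [0.06, 2.45], [-1.56, 4.7], [0.09, 2.05], [-2.69, 2.69]. Speed limits (rad/s): [2.57, 2.57, 3.14, 3.14, 3.14, 3.14, 3.14].

INTERFACE

Orientations are given as a unit quaternion [w, x, y, z].
In Python, from cell import observe, read_camera, sign_off gives the robot as it stands.
- The arm moves only by the tool step_arm, never from a script. Its argument "targets" is text: rows parted by semicolons, each of 6 numbers parted by spaces: the shift along the tool's x, y, z scaled (see below), then the turn, a rotation vector about the tool's x, y, z scaled (see below). In form: tx ty tz rx ry rz; .... A call has 1 to 8 rows; each row shifts and turns the commanded pose from where the row before left it, along the tool's axes as they then stand; what a row does not reach is not made up. The controller multiplies each number of a shift by 80 mm and each number of a turn by 45 degrees. A row lasts 1/10 s, in which the tool goes at most 50 mm and 8.59 degrees, less where a joint would pass 70% of its speed; a pose out of reach is approached as far as the arm can. A call with a number of a shift or a turn outside -1 to 1 is refused whole. A call with a gripper value outside its range is refused whole. "grip" is the closure, from -1 (fully open) to 1 (shut), set as the call begins (left out, the last holds). The fingers move at their own pace and stop on an object; the grip force is fixed at half the most. Time passes only in rows, so rows that do not move let the fingers close. It gives the time, the measured TCP pose, the force, the opening and the grip force at its end, in the units of the state.
- observe(): the state, without advancing time (a new reading comes with each control period).
- read_camera(name): name is "scene" or "top" or "wrist"; returns a dict with "frame" (420x560x3 uint8, red, green, blue), "z_map" (420x560 float32, mm along the optical axis (not along the pixel's ray), 0 where there is no reading), "fx", "fy", "cx", "cy" (pixels), "xyz" and "attitude" of the camera in the world. Camera axes: x right, y up, looking along -z (the intrinsics and any distortion apply to the point x, -y, -z); pixel columns grow to the right and rows downward; lengths in mm; the calibration is good to about 2 mm. A picture is of the moment at which its call begins.
- sign_off(): hands the job in; it is judged then, once.
The state is a dict: "time": time; "joints": joint angles; "qd": joint speeds; "joint_torque": joint torques, N m; "eef_pos": TCP position; "orientation": TCP orientation; "force": force on the tool from outside, world axes, zero at the start; "wrist_torque": the same for the moment, N m; "grip_width": finger opening in mm; "finger_force": force on a finger pad.
Only numpy, scipy, OpenCV 4.12 (cv2) and the standard library are available. Lean on these libraries where they do the work, as an engineer would, in place of code of your own. Each camera call takes 0.05 s, during which the arm holds its last target. There are 200 camera calls.

## Working session

There is one attempt and no reset: what is moved stays moved. The work goes in short steps, Python scripts to look and compute and a tool call to move; the robot and the scene stay as the last step left them, time stands still between calls to the robot, and variables do not carry over. Pictures are saved under pics/ and viewed, at most 10 in all, crops included, and the job is handed in when it is done.

Besides the shell and the picture viewer there is one more tool, called in YAML: its name, and indented under it one key for each argument. step_arm: Moves the arm, as the interface text tells. Its arguments: {"type":"object","properties":{"targets":{"type":"string"},"grip":{"type":"number"}},"required":["targets"]}

```bash
ls; mkdir -p pics; cat > h.py <<'E'
import numpy as np, cv2, json
from scipy.spatial.transform import Rotation as R
from cell import observe, read_camera, sign_off
def rot(q): return R.from_quat([q[1],q[2],q[3],q[0]])
def cloud(c):
    v,u=np.mgrid[0:420,0:560]; z=c['z_map']
    p=np.stack([(u-c['cx'])/c['fx']*z,-(v-c['cy'])/c['fy']*z,-z],-1)
    P=rot(c['attitude']).apply(p.reshape(-1,3)).reshape(420,560,3)+np.array(c['xyz'])
    P[z<=0]=np.nan
    return P
def look(n): 
    c=read_camera(n); return c,cloud(c)
def save(c,f): cv2.imwrite('pics/'+f,c['frame'][:,:,::-1])
E
python3 - <<'E'
from h import *
s=observe(); print({k:np.round(v,3).tolist() for k,v in s.items()})
for n in ['top','scene']:
    c,P=look(n); save(c,n+'0.png'); np.savez(n+'0.npz',f=c['frame'],P=P); print(n,c['xyz'],c['attitude'],c['fx'],c['fy'],c['cx'],c['cy'],[k for k in c])
a=cv2.imread('pics/top0.png');
E
```

```text
pics
{'time': 0.0, 'joints': [1.361, 0.322, -0.07, 1.452, 0.023, 1.371, -0.057], 'qd': [-0.0, -0.002, 0.001, 0.0, 0.002, -0.002, 0.001], 'joint_torque': [0.0, -49.128, -0.404, -31.253, -0.064, 0.044, 0.0], 'eef_pos': [144.08, -633.231, 210.951], 'orientation': [-0.001, 0.994, 0.112, -0.0], 'force': [0.476, -0.645, -0.084], 'wrist_torque': [0.003, 0.033, -0.009], 'finger_force': 0.0, 'grip_width': 86.965}
top [ 306.51869601 -137.47185723 1289.6704723 ] [ 0.70855282  0.05701092 -0.07372149 -0.69947681] 491.98859225083544 491.98859225083544 280.397605272859 206.68580937582155 ['frame', 'z_map', 'fx', 'fy', 'cx', 'cy', 'xyz', 'attitude']
scene [1247.84844954 -375.349276   1065.74268154] [0.76862915 0.26389362 0.19687371 0.5484616 ] 516.8763253805935 516.8763253805935 278.41567236627793 210.55039080892308 ['frame', 'z_map', 'fx', 'fy', 'cx', 'cy', 'xyz', 'attitude']
```

View pics/top0.png

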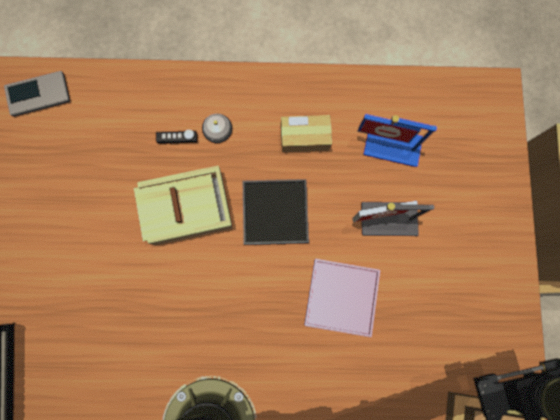

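View pics/scene0.png

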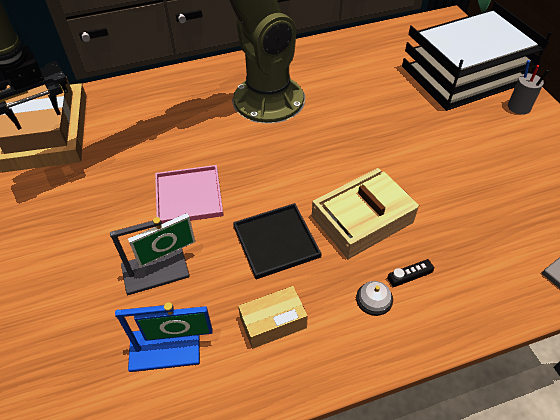

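The box is at top px (183,205), with its lid slightly open to the left and its handle at (176,205). The tray is at (275,212), the steel stand at (395,210) and the decoys are the blue stand and the pink tray. Next I'll measure these.

```bash
python3 - <<'E'
from h import *
d=np.load('top0.npz'); P=d['P']; f=d['f']; s=np.load('scene0.npz')
def rect(m,P,lab):
    q=P[m]; q=q[np.isfinite(q).all(1)]
    if len(q)<5: print(lab,'few');return
    (c,sz,a)=cv2.minAreaRect(q[:,:2].astype(np.float32)); print(lab,len(q),'c',np.round(c,1),'sz',np.round(sz,1),'ang',round(a,1),'zmed',np.round(np.median(q[:,2]),1),'mean',np.round(q[:,:2].mean(0),1))
def roi(u0,u1,v0,v1):
    m=np.zeros((420,560),bool); m[v0:v1,u0:u1]=1; return m
def er(m,k=3): return cv2.morphologyEx(m.astype(np.uint8),cv2.MORPH_OPEN,np.ones((k,k)))>0
z=P[...,2]
B=roi(120,240,155,255)
print('z table',np.nanmedian(z[roi(240,300,270,300)]))
rect(er(B&(z>25)),P,'box all'); rect(er(B&(z>57)&(z<70)),P,'box rim')
rect(B&(z>72),P,'handle'); rect(er(B&(z>44)&(z<57)),P,'lid panel')
rect(er(roi(235,315,172,250)&(z>3)),P,'tray'); 
S=roi(345,440,190,240)
rect(er(S&(z>6)&(z<20)),P,'foot'); rect(S&(z>168)&(z<192),P,'arm'); rect(S&(z>100)&(z<168),P,'sign')
print('foot hist',np.histogram(z[S][np.isfinite(z[S])],bins=[-10,5,20,60,100,150,165,175,185,195,220]))
Ps=s['P'];zs=Ps[...,2]
S2=roi(100,200,205,292)
rect(er(S2&(zs>6)&(zs<20)),Ps,'foot s'); rect(S2&(zs>173)&(zs<190),Ps,'arm s')
F=s['f'].astype(int)
g=S2&(F[...,1]>F[...,0]+20)&(zs>50); q=Ps[g]; q=q[np.isfinite(q).all(1)]
l=cv2.fitLine(q[:,:2].astype(np.float32),cv2.DIST_HUBER,0,.01,.01).ravel(); print('green face line',l,q.mean(0),np.degrees(np.arctan2(l[1],l[0])))
for n,r in dict(bell=(195,240,108,150),lock=(150,203,122,150),parcel=(275,338,108,160),dev=(0,75,65,120),blue=(345,440,110,170)).items(): rect(er(roi(*r)&(z>8)),P,n)
big=[cv2.resize(cv2.imread('pics/top0.png')[185:245,340:445],None,fx=5,fy=5,interpolation=2),cv2.resize(cv2.imread('pics/top0.png')[155:255,120:240],None,fx=3,fy=3)]
im=np.zeros((600,525,3),np.uint8); im[:300]=big[0]; im[300:600,:360]=big[1]; cv2.imwrite('pics/crop1.png',im)
E
```

```text
z table 0.9429569855560658
box all 5349 c [540.1  86.5] sz [160.  225.2] ang 13.5 zmed 54.2 mean [537.3  88.9]
box rim 1124 c [542.   79.4] sz [160.  210.3] ang 13.4 zmed 64.8 mean [541.3  64.3]
handle 215 c [568.7  67.1] sz [ 79.  144.7] ang 45.9 zmed 80.5 mean [537.   96.8]
lid panel 3291 c [538.3  99. ] sz [131.6 199.8] ang 13.4 zmed 52.9 mean [538.   99.7]
tray 3616 c [ 534.  -153.1] sz [173.1 170.9] ang 1.6 zmed 7.4 mean [ 534.3 -150.7]
foot 1228 c [ 518.7 -456.8] sz [151.   89.1] ang 89.9 zmed 12.6 mean [ 507.5 -453.9]
arm 288 c [ 519.  -463.5] sz [ 14.6 110.3] ang 0.3 zmed 182.1 mean [ 519.2 -461.4]
sign 399 c [ 520.1 -429.2] sz [ 25.9 166.4] ang 4.8 zmed 153.9 mean [ 513.5 -407.1]
foot hist (array([2483, 1416,   21,  126,  181,  212,   11,  235,   48,    0]), array([-10,   5,  20,  60, 100, 150, 165, 175, 185, 195, 220]))
foot s 1699 c [ 472.7 -439. ] sz [168.2 232.1] ang 68.0 zmed 12.1 mean [ 526.3 -454.6]
arm s 350 c [ 519.9 -464.8] sz [ 17.8 108.6] ang 0.4 zmed 181.5 mean [ 522.3 -463.5]
green face line [ 1.9437243e-01 -9.8092782e-01  5.2641711e+02 -4.1890430e+02] [ 526.36694242 -418.71851461  112.73223074] -78.79193
bell 641 c [765.2  18.2] sz [77.7 95.8] ang 1.9 zmed 34.4 mean [756.3   8.3]
lock 505 c [732.1 115. ] sz [ 31.5 108. ] ang 3.0 zmed 25.0 mean [730.3 114.6]
parcel 1740 c [ 743.  -230.7] sz [ 83.1 130.7] ang 3.5 zmed 60.3 mean [ 736.6 -230.1]
dev 1969 c [850.8 499.8] sz [ 95.  161.4] ang 16.9 zmed 21.7 mean [847.9 497.2]
blue 2502 c [ 726.8 -455.3] sz [185.8  93.2] ang 75.5 zmed 79.8 mean [ 718.1 -456.7]
```

View pics/crop1.png

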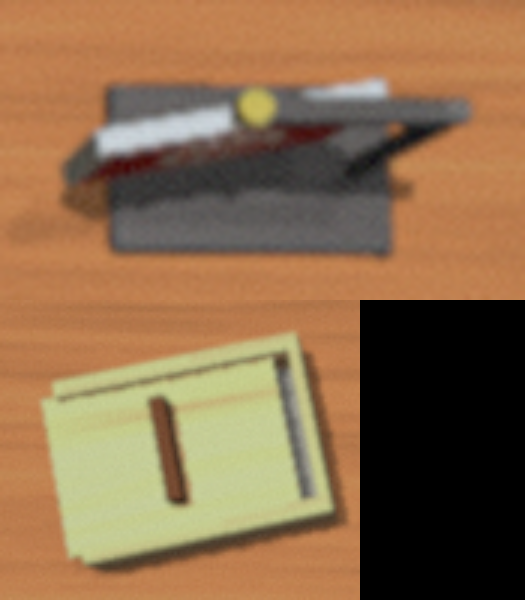

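Everything matches the given sizes. Box centre is (542,79) at yaw 13.4° and the lid is open about 20 mm with its handle at ≈(537,97). The pivot is at ≈(519,-417) and the sign at ≈+0.2 rad. Now I'll move above the handle.

step_arm:
  targets: "0.37 -0.46 -0.06 0 0 0;0.37 -0.46 -0.06 0 0 0;0.37 -0.46 -0.06 0 0 0;0.37 -0.46 -0.06 0 0 0;0.37 -0.46 -0.06 0 0 0;0.37 -0.46 -0.06 0 0 0;0.37 -0.46 -0.06 0 0 0;0.37 -0.46 -0.06 0 0 0"
  grip: -1

```text
time: 0.9
eef_pos: [310.1, -292.2, 250.4]
orientation: [0.0, 0.994, 0.112, -0.0]
force: [0.6, -0.1, -0.4]
grip_width: 87.0
finger_force: 0.0
```

step_arm:
  targets: "0.39 -0.42 0.04 0 0 0;0.39 -0.42 0.04 0 0 0;0.39 -0.42 0.04 0 0 0;0.39 -0.42 0.04 0 0 0;0.39 -0.42 0.04 0 0 0;0.39 -0.42 0.04 0 0 0;0.39 -0.42 0.04 0 0 0;0.39 -0.42 0.04 0 0 0"

```text
time: 1.7
eef_pos: [493.9, 24.8, 224.7]
orientation: [0.001, 0.994, 0.111, 0.0]
force: [0.1, -0.7, 0.4]
grip_width: 87.1
finger_force: 0.0
```

step_arm:
  targets: "0.3 -0.4 0.04 0 0 0;0.2 -0.3 0.04 0 0 0;0 0 0 0 0 0"

```text
time: 2.0
eef_pos: [519.8, 92.1, 217.8]
orientation: [-0.002, 0.993, 0.115, -0.0]
force: [0.4, 1.0, -0.3]
grip_width: 86.8
finger_force: 0.0
```

```bash
cat >> h.py <<'E'
def st():
    s=observe(); print('t',round(s['time'],2),'p',np.round(s['eef_pos'],1),'q',np.round(s['orientation'],3),'F',np.round(s['force'],1),'w',round(s['grip_width'],1),'ff',round(s['finger_force'],1)); X=rot(s['orientation']).as_matrix(); print('yaw x',round(np.degrees(np.arctan2(X[1,0],X[0,0])),2),'tilt',np.round(X[:2,2],4)); return s,X
def go(*T,yaw=None):
    s,X=st(); p=np.array(s['eef_pos'])
    for t in T:
        d=X.T@(np.array(t)-p)/80; print('to',t,'units',np.round(d,2),'rows',round(np.linalg.norm(d)*80/48,1)); p=np.array(t,float)
    if yaw is not None:
        t=np.radians(yaw); W=np.array([[np.cos(t),np.sin(t),0],[np.sin(t),-np.cos(t),0],[0,0,-1]]).T
        W=np.array([[np.cos(t),np.sin(t),0],[np.sin(t),-np.cos(t),0],[0,0,-1]])
        rv=R.from_matrix(X.T@W).as_rotvec(); print('rot units',np.round(rv/np.radians(45),3))
E
python3 - <<'E'
from h import *
c,P=look('wrist'); save(c,'w1.png'); z=P[...,2]
m=(z>74)&(z<90); m=cv2.morphologyEx(m.astype(np.uint8),cv2.MORPH_OPEN,np.ones((3,3)))
n,l,sx,ce=cv2.connectedComponentsWithStats(m)
for i in range(1,n):
    if sx[i,4]>150:
        q=P[l==i]; r=cv2.minAreaRect(q[:,:2].astype(np.float32)); print(sx[i,4],np.round(r[0],1),np.round(r[1],1),r[2],q[:,2].mean())
m2=(z>45)&(z<57);q=P[m2]; print(cv2.minAreaRect(q[:,:2].astype(np.float32)))
go((537,97,74),yaw=13.4)
E
```

```text
1467 [535.8  96.8] [88.7 13.5] 13.697998046875 79.76934016601002
((537.2191162109375, 88.40419006347656), (138.50289916992188, 216.0263671875), 13.362422943115234)
t 2.05 p [519.6  89.1 217.8] q [-0.001  0.993  0.114 -0.001] F [ 0.5 -0.2 -0.4] w 86.8 ff 0.0
yaw x 13.09 tilt [-0.0017  0.0015]
to (537, 97, 74) units [ 0.24 -0.04  1.8 ] rows 3.0
rot units [-0.002  0.002 -0.007]
```

Handle confirmed at (536,97), size and height as given. Descending and gripping.

step_arm:
  targets: "0.1 -0.04 0.4 0 0 0;0.12 0 0.4 0 0 -0.007;0 0 0.4 0 0 0;0 0 0.3 0 0 0;0 0 0.2 0 0 0;0 0 0.1 0 0 0;0 0 0 0 0 0"

```text
time: 2.75
eef_pos: [536.1, 92.9, 73.9]
orientation: [0.0, 0.993, 0.114, -0.001]
force: [0.2, 0.3, 0.2]
grip_width: 87.0
finger_force: 0.0
```

```bash
python3 -c "
from h import *
go((536,97,74),(536-.234*205,97+.972*205,74))"
```

```text
t 2.75 p [536.1  92.9  73.9] q [ 0.     0.993  0.114 -0.001] F [0.2 0.3 0.2] w 87.0 ff 0.0
yaw x 13.08 tilt [-0.0012 -0.0006]
to (536, 97, 74) units [ 0.01 -0.05 -0.  ] rows 0.1
to (488.03, 296.26, 74) units [-0.02 -2.56 -0.  ] rows 4.3
```

step_arm:
  targets: "0 -0.05 0 0 0 0;0 0 0 0 0 0;0 0 0 0 0 0;0 0 0 0 0 0;0 0 0 0 0 0;0 0 0 0 0 0;0 0 0 0 0 0"
  grip: 1

```text
time: 3.45
eef_pos: [535.6, 97.6, 74.4]
orientation: [0.0, 0.993, 0.114, -0.0]
force: [-0.6, -1.1, 1.3]
grip_width: 38.8
finger_force: 0.0
```

step_arm:
  targets: "0 -0.1 0 0 0 0;0 -0.2 0 0 0 0;0 -0.3 0 0 0 0;0 -0.3 0 0 0 0;-0.01 -0.3 0 0 0 0"

```text
time: 3.95
eef_pos: [512.5, 192.5, 74.5]
orientation: [-0.0, 0.993, 0.114, 0.0]
force: [1.4, 0.5, 0.2]
grip_width: 2.6
finger_force: 0.0
```

The fingers closed to 2.6 mm with nothing in them. I'll look before doing anything else.

```bash
python3 - <<'E'
from h import *
st()
c,P=look('scene'); save(c,'s2.png')
c,P=look('top'); z=P[...,2]; im=c['frame'][:,:,::-1]
cv2.imwrite('pics/s2.png',np.vstack([cv2.imread('pics/s2.png')[140:300,200:480],im[140:300,60:340]]))
st()
E
```

```text
t 3.95 p [512.5 192.5  74.5] q [-0.     0.993  0.114  0.   ] F [1.4 0.5 0.2] w 2.6 ff 0.0
yaw x 13.15 tilt [0.     0.0003]
t 4.05 p [511.2 196.   74.8] q [-0.001  0.993  0.118  0.   ] F [0.3 0.2 0.3] w 1.1 ff 0.0
yaw x 13.51 tilt [-0.0002  0.0026]
```

View pics/s2.png

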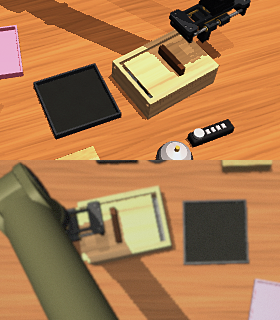

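The handle is still at its original place and the gripper has passed it by. I'll measure the true height of the fingertips.

```bash
python3 - <<'E'
from h import *
for n in ['scene','top','wrist']:
    c,P=look(n); z=P[...,2]
    m=(abs(P[...,0]-511)<60)&(P[...,1]>140)&(P[...,1]<290)&(z>57)
    q=P[m]; print(n,len(q)); print(np.histogram(q[:,2],bins=range(55,200,8)))
    lo=q[q[:,2]<110]; 
    if len(lo): print('low',np.round(np.median(lo,0),1),np.round(lo.min(0),1),np.round(lo.max(0),1))
    h=P[(z>72)&(z<86)&(abs(P[...,0]-536)<60)&(P[...,1]>40)&(P[...,1]<170)]; 
    if len(h): print('handle',len(h),cv2.minAreaRect(h[:,:2].astype(np.float32)),h.mean(0))
    if n=='wrist': save(c,'w3.png')
E
```

```text
scene 6745
(array([ 18,  13,   0,   3,  25,  26,  16,  19,   9,   8,   0,   0,  15,
        85, 187, 238,  92, 301]), array([ 55,  63,  71,  79,  87,  95, 103, 111, 119, 127, 135, 143, 151,
       159, 167, 175, 183, 191, 199]))
low [515.6 186.5  92.9] [451.1 140.5  57.2] [548.8 208.  109.2]
handle 212 ((538.5725708007812, 96.79306030273438), (91.06021118164062, 18.174266815185547), 12.925261497497559) [539.41894353  94.82755171  78.96416686]
top 3339
(array([ 35,  22,   0,   0,   0,   0,   0,   0,   0,   0,   0,   0,   1,
        11,  54, 160,  24,  95]), array([ 55,  63,  71,  79,  87,  95, 103, 111, 119, 127, 135, 143, 151,
       159, 167, 175, 183, 191, 199]))
low [457.5 156.   61.6] [451.6 140.8  57.1] [570.4 191.2  69.7]
handle 214 ((536.7247314453125, 97.94032287597656), (88.95389556884766, 14.706571578979492), 13.804424285888672) [535.94576722  97.4840291   80.33961486]
wrist 59707
(array([    0,     0,     0,    74,   262,   295,   394,   289,   305,
         527,    68,    62,  1017,  4415, 12586, 18875, 10868,  9670]), array([ 55,  63,  71,  79,  87,  95, 103, 111, 119, 127, 135, 143, 151,
       159, 167, 175, 183, 191, 199]))
low [521.3 192.8  99.4] [508.4 184.8  83.7] [525.3 202.6 110. ]
handle 4086 ((536.20849609375, 97.12152862548828), (89.8172836303711, 15.502104759216309), 13.605530738830566) [548.17072818 101.67829059  78.81423925]
```

View pics/w3.png

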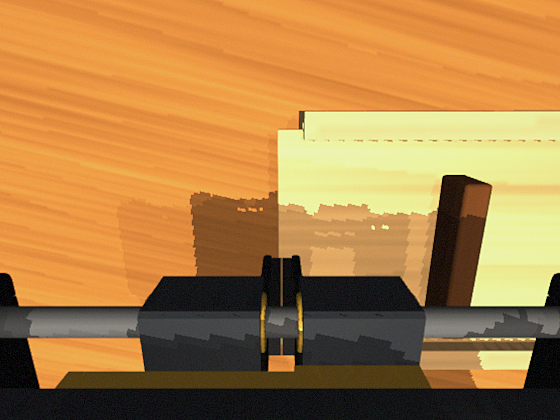

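The fingertips really stand at z≈84 with the TCP reported at 74.8. The body bottom is at ≈155, so the tool is about 27 mm higher than reported and I'll correct for that. I'll raise, open, go back over the handle and check.

step_arm:
  targets: "0 0 -0.3 0 0 0;0 0.1 -0.15 0 0 0;0 0.3 0 0 0 0;0 0.3 0 0 0 0;0 0.3 0 0 0 0;0 0.24 0 0 0 0;0 0 0 0 0 0;0 0 0 0 0 0"
  grip: -1

```text
time: 5.0
eef_pos: [535.8, 93.5, 110.5]
orientation: [-0.0, 0.994, 0.113, 0.0]
force: [0.1, 0.9, 0.1]
grip_width: 56.5
finger_force: 0.0
```

step_arm:
  targets: "0 0 0 0 0 0;0 0 0 0 0 0;0 0 0 0 0 0;0 0 0 0 0 0"

```text
time: 5.4
eef_pos: [535.4, 95.1, 110.4]
orientation: [0.0, 0.993, 0.115, -0.0]
force: [-0.3, -0.4, -0.4]
grip_width: 84.4
finger_force: 0.0
```

```bash
cat >> h.py <<'E'
def tips(P,s):
    "finger points in the wrist view: within the gripper's depth band below the body"
    X=rot(s['orientation']).as_matrix(); L=(P-np.array(s['eef_pos']))@X  # tool frame
    m=(abs(L[...,0])<30)&(abs(L[...,1])<65)&(L[...,2]>-60)&(L[...,2]<10)
    return L,m
E
python3 - <<'E'
from h import *
s,X=st(); c,P=look('wrist'); s=observe()
L,m=tips(P,s); l,r=L[m&(L[...,1]<0)],L[m&(L[...,1]>0)]
for q in (l,r): 
    q=q[q[:,2]>-40]; print(len(q),'min',np.round(np.percentile(q,2,axis=0),1),'max',np.round(np.percentile(q,98,axis=0),1),'tipmax',q[:,2].max())
print('cam rel',np.round((np.array(c['xyz'])-s['eef_pos'])@X,1))
go((531,99,47),yaw=13.5)
E
```

```text
t 5.4 p [535.4  95.1 110.4] q [ 0.     0.993  0.115 -0.   ] F [-0.3 -0.4 -0.4] w 84.4 ff 0.0
yaw x 13.2 tilt [-0. -0.]
1206 min [ -8.8 -51.  -39.1] max [ 10.6 -41.9 -11. ] tipmax -9.541454765339708
1209 min [ -8.6  42.1 -39.4] max [ 10.7  51.1 -11. ] tipmax -9.075505385901776
cam rel [  81.8   -0.2 -172.4]
t 5.45 p [535.5  94.9 110.4] q [ 0.     0.993  0.115 -0.   ] F [-0.4  0.5  0.6] w 85.2 ff 0.0
yaw x 13.19 tilt [-0.     -0.0001]
to (531, 99, 47) units [-0.04 -0.06  0.79] rows 1.3
rot units [ 0.     0.    -0.007]
```

The fingers are centred laterally and the tips end 9 mm *behind* the reported TCP (26 mm short). So I need reported z = tip z − 9.

step_arm:
  targets: "0.01 -0.03 0.3 0 0 0;0 0 0.3 0 0 -0.007;0 0 0.17 0 0 0;0 0 0 0 0 0"

```text
time: 5.85
eef_pos: [534.1, 96.7, 47.0]
orientation: [-0.0, 0.993, 0.117, -0.002]
force: [-0.6, 0.1, 0.5]
grip_width: 87.0
finger_force: 0.0
```

step_arm:
  targets: "0 0 0 0 0 0;0 0 0 0 0 0;0 0 0 0 0 0;0 0 0 0 0 0;0 0 0 0 0 0;0 0 0 0 0 0;0 0 0 0 0 0;0 0 0 0 0 0"
  grip: 1

```text
time: 6.65
eef_pos: [535.8, 96.9, 48.8]
orientation: [0.0, 0.993, 0.117, -0.0]
force: [-0.9, 0.4, 0.4]
grip_width: 31.0
finger_force: 0.0
```

step_arm:
  targets: "0 0 0 0 0 0;0 0 0 0 0 0;0 0 0 0 0 0;0 0 0 0 0 0;0 0 0 0 0 0"

```text
time: 7.15
eef_pos: [535.8, 96.9, 48.8]
orientation: [0.0, 0.993, 0.117, -0.0]
force: [0.8, 0.0, -0.6]
grip_width: 14.0
finger_force: 30.0
```

Gripped: 14.0 mm and 30 N. Now the slide.

step_arm:
  targets: "0 -0.1 0 0 0 0;0 -0.2 0 0 0 0;0 -0.25 0 0 0 0;0 -0.25 0 0 0 0;0 -0.25 0 0 0 0"

```text
time: 7.65
eef_pos: [515.8, 179.7, 48.8]
orientation: [0.0, 0.993, 0.117, -0.0]
force: [-0.6, -0.6, 0.1]
grip_width: 14.0
finger_force: 30.0
```

```bash
python3 -c "
from h import *
go((535.8-.2336*215,96.9+.972*215,49))"
```

```text
t 7.65 p [515.8 179.7  48.8] q [ 0.     0.993  0.117 -0.   ] F [-0.6 -0.6  0.1] w 14.0 ff 30.0
yaw x 13.46 tilt [-0.0001 -0.0002]
to (485.57599999999996, 305.88, 49) units [ 0.   -1.62 -0.  ] rows 2.7
```

step_arm:
  targets: "0 -0.3 0 0 0 0;0 -0.3 0 0 0 0;0 -0.3 0 0 0 0;0 -0.3 0 0 0 0;0 -0.25 0 0 0 0;0 -0.15 0 0 0 0;0 0 0 0 0 0;0 0 0 0 0 0"

```text
time: 8.45
eef_pos: [486.5, 302.4, 48.5]
orientation: [0.001, 0.993, 0.117, -0.0]
force: [0.8, -1.3, -1.9]
grip_width: 13.7
finger_force: 30.0
```

```bash
python3 - <<'E'
from h import *
st(); c,P=look('top'); save(c,'t4.png')
q=P[(P[...,2]>42)&(P[...,2]<60)&(P[...,1]>188)&(P[...,1]<430)&(P[...,0]>360)&(P[...,0]<620)]; print(len(q),q.min(0),q.max(0)); print(cv2.minAreaRect(q[:,:2].astype(np.float32)))
c,P=look('scene'); q=P[(P[...,2]>42)&(P[...,2]<60)&(P[...,1]>188)&(P[...,1]<430)&(P[...,0]>360)&(P[...,0]<620)]; print(len(q));print(cv2.minAreaRect(q[:,:2].astype(np.float32)))
E
```

```text
t 8.45 p [486.5 302.4  48.5] q [ 0.001  0.993  0.117 -0.   ] F [ 0.8 -1.3 -1.9] w 13.7 ff 30.0
yaw x 13.45 tilt [-0.0004 -0.0011]
1375 [429.27504208 188.16049539  42.29990086] [593.38903327 348.34930522  59.92668734]
((501.83154296875, 249.1173858642578), (144.01922607421875, 166.04676818847656), 15.48097038269043)
2160
((492.69219970703125, 284.8689270019531), (147.46434020996094, 236.3562469482422), 15.67036247253418)
```

Clear: the lid has travelled 232 mm, 205 needed. Lowering to the counter.

step_arm:
  targets: "0 -0.1 0 0 0 0;0 0 0.1 0 0 0;0 0 0.15 0 0 0;0 0 0.15 0 0 0;0 0 0.08 0 0 0;0 0 0.04 0 0 0;0 0 0.03 0 0 0;0 0 0 0 0 0"

```text
time: 9.35
eef_pos: [484.6, 310.9, 4.6]
orientation: [0.0, 0.993, 0.117, -0.0]
force: [-0.9, -1.1, -2.1]
grip_width: 13.6
finger_force: 30.0
```

step_arm:
  targets: "0 0 0.02 0 0 0;0 0 0 0 0 0;0 0 0.015 0 0 0;0 0 0 0 0 0"

```text
time: 9.75
eef_pos: [484.9, 311.0, 2.8]
orientation: [0.0, 0.993, 0.117, 0.0]
force: [-1.8, -0.9, 4.6]
grip_width: 13.9
finger_force: 30.0
```

Contact at 4.6 N, so the lid is on the counter. Release and rise.

step_arm:
  targets: "0 0 0 0 0 0;0 0 0 0 0 0;0 0 0 0 0 0;0 0 0 0 0 0"
  grip: -1

```text
time: 10.15
eef_pos: [484.6, 310.8, 1.9]
orientation: [0.0, 0.993, 0.117, -0.0]
force: [0.3, 0.3, 0.1]
grip_width: 38.0
finger_force: 0.0
```

step_arm:
  targets: "0 0 -0.3 0 0 0;0 0 -0.6 0 0 0;0 0 -0.6 0 0 0;0 0.5 -0.4 0 0 0;0 0.6 0 0 0 0;0 0.6 0 0 0 0;0 0.6 0 0 0 0;0 0.55 0 0 0 0"

```text
time: 10.95
eef_pos: [537.8, 87.4, 153.4]
orientation: [0.001, 0.993, 0.117, 0.0]
force: [0.6, 0.2, -0.4]
grip_width: 86.6
finger_force: 0.0
```

```bash
python3 - <<'E'
from h import *
st(); c,P=look('top'); np.savez('t5.npz',f=c['frame'],P=P); z=P[...,2]
q=P[(z>20)&(z<45)&(P[...,1]>190)&(P[...,1]<430)&(P[...,0]>360)&(P[...,0]<620)];print('handle',np.round(np.median(q,0),1))
c,P=look('wrist'); save(c,'w5.png'); z=P[...,2]
A=np.radians(13.4); ax=np.array([np.cos(A),np.sin(A)]); ay=np.array([-np.sin(A),np.cos(A)])
rel=P[...,:2]-np.array([542,79.4]); bx,by=rel@ax,rel@ay
m=(abs(bx)<63)&(abs(by)<93)&(z>25)&(z<46); m=cv2.morphologyEx(m.astype(np.uint8),cv2.MORPH_OPEN,np.ones((3,3)))>0
q=P[m]; print('bank',len(q),cv2.minAreaRect(q[:,:2].astype(np.float32)),q[:,2].mean())
E
```

```text
t 10.95 p [537.8  87.4 153.4] q [0.001 0.993 0.117 0.   ] F [ 0.6  0.2 -0.4] w 86.6 ff 0.0
yaw x 13.4 tilt [ 0.0007 -0.001 ]
handle [485.  310.1  33.8]
bank 8617 ((543.6889038085938, 76.5880355834961), (52.50205612182617, 130.36119079589844), 10.452190399169922) 35.64424275776658
```

View pics/w5.png

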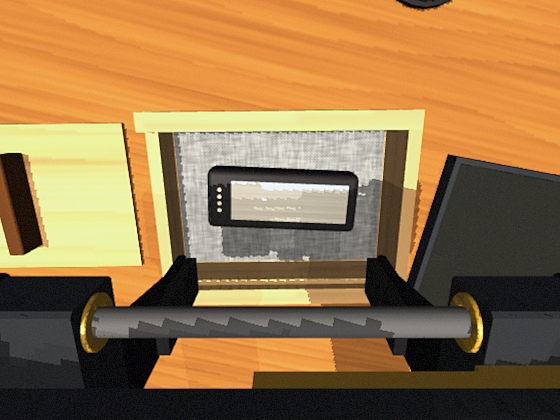

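The bank lies at (543.7,76.6), yaw 10.5°, top z 35.6; sizes match. The lid is flat on the counter with its handle top at 33.8. Next I rotate the tool a quarter turn to grip across the width.

```bash
python3 - <<'E'
from h import *
go((543.7,76.6,153),yaw=10.45-90); print(np.round(observe()['joints'],2)); go((543.7,76.6,153),yaw=10.45+90)
E
```

```text
t 11.05 p [539.2  81.1 152.7] q [ 0.002  0.994  0.111 -0.   ] F [ 0.2  0.4 -0.3] w 86.9 ff 0.0
yaw x 12.77 tilt [-0.0001 -0.0041]
to (543.7, 76.6, 153) units [ 0.04  0.07 -0.  ] rows 0.1
rot units [ 0.005 -0.003  2.052]
[ 0.61  0.24 -0.91  1.77  0.21  1.23 -1.71]
t 11.05 p [539.2  81.1 152.7] q [ 0.002  0.994  0.111 -0.   ] F [ 0.2  0.4 -0.3] w 86.9 ff 0.0
yaw x 12.77 tilt [-0.0001 -0.0041]
to (543.7, 76.6, 153) units [ 0.04  0.07 -0.  ] rows 0.1
rot units [ 0.003  0.005 -1.948]
```

step_arm:
  targets: "0.04 0.07 0 0 0 0.19;0 0 0 0 0 0.19;0 0 0 0 0 0.19;0 0 0 0 0 0.19;0 0 0 0 0 0.19;0 0 0 0 0 0.19;0 0 0 0 0 0.19;0 0 0 0 0 0.19"
  grip: -0.6

```text
time: 11.85
eef_pos: [540.0, 84.1, 145.9]
orientation: [0.006, 0.914, -0.406, -0.005]
force: [0.5, -0.4, -1.5]
grip_width: 69.6
finger_force: 0.0
```

step_arm:
  targets: "0 0 0 0 0 0.19;0 0 0 0 0 0.19;0 0 0 0 0 0.14;0 0 0 0 0 0;0 0 0 0 0 0"

```text
time: 12.35
eef_pos: [534.3, 82.9, 127.7]
orientation: [0.02, 0.894, -0.447, -0.019]
force: [0.5, 0.2, -0.0]
grip_width: 69.6
finger_force: 0.0
```

```bash
python3 - <<'E'
from h import *
go((543.7,76.6,6),yaw=10.45-90); print(np.round(observe()['joints'],2))
E
```

```text
t 12.35 p [534.3  82.9 127.7] q [ 0.02   0.894 -0.447 -0.019] F [ 0.5  0.2 -0. ] w 69.6 ff 0.0
yaw x -53.14 tilt [-0.0515 -0.0195]
to (543.7, 76.6, 6) units [ 0.16 -0.13  1.51] rows 2.5
rot units [0.071 0.004 0.587]
[-0.31  0.19  0.11  1.79 -0.01  1.22 -2.69]
```

The wrist went to its limit that way, with joint 7 at −2.69. I'll turn back the other way, to yaw +100.5.

step_arm:
  targets: "0 0 -0.1 0 0 -0.19;0 0 -0.1 0 0 -0.19;0 0 -0.1 0 0 -0.19;0 0 0 0 0 -0.19;0 0 0 0 0 -0.19;0 0 0 0 0 -0.19;0 0 0 0 0 -0.19;0 0 0 0 0 -0.19"

```text
time: 13.15
eef_pos: [536.1, 80.8, 152.2]
orientation: [0.006, 0.991, 0.134, -0.026]
force: [-1.0, -0.5, -0.3]
grip_width: 69.6
finger_force: 0.0
```

step_arm:
  targets: "0 0 0 0 0 -0.19;0 0 0 0 0 -0.19;0 0 0 0 0 -0.19;0 0 0 0 0 -0.19;0 0 0 0 0 -0.19;0 0 0 0 0 -0.19;0 0 0 0 0 -0.19;0 0 0 0 0 -0.19"

```text
time: 13.95
eef_pos: [536.1, 80.8, 152.3]
orientation: [-0.01, 0.744, 0.667, -0.025]
force: [0.6, 0.4, 0.2]
grip_width: 69.5
finger_force: 0.0
```

```bash
python3 - <<'E'
from h import *
go((543.7,76.6,100),yaw=10.45+90); print(np.round(observe()['joints'],2))
E
```

```text
t 13.95 p [536.1  80.8 152.3] q [-0.01   0.744  0.667 -0.025] F [0.6 0.4 0.2] w 69.5 ff 0.0
yaw x 83.8 tilt [-0.0507 -0.0181]
to (543.7, 76.6, 100) units [-0.03  0.13  0.65] rows 1.1
rot units [-0.066  0.021 -0.371]
[-0.13  0.18 -0.09  1.75  0.02  1.27 -0.33]
```

step_arm:
  targets: "0 0.06 0.3 -0.033 0.01 -0.186;0 0.06 0.3 -0.033 0.011 -0.185;0 0 0 0 0 0;0 0 0 0 0 0"

```text
time: 14.35
eef_pos: [543.6, 79.4, 104.0]
orientation: [-0.0, 0.644, 0.765, -0.001]
force: [0.5, 1.0, 0.5]
grip_width: 69.5
finger_force: 0.0
```

```bash
python3 - <<'E'
from h import *
c,P=look('wrist'); save(c,'w6.png'); z=P[...,2]; s=observe()
A=np.radians(13.4); ax=np.array([np.cos(A),np.sin(A)]); ay=np.array([-np.sin(A),np.cos(A)])
L,m=tips(P,s); q=L[m&(L[...,2]>-35)]
for h in (q[q[:,1]<0],q[q[:,1]>0]): print(np.round(np.percentile(h,2,axis=0),1),np.round(np.percentile(h,98,axis=0),1))
go((543.7,76.6,6),yaw=10.45+90); 
E
```

```text
[ -8.3 -44.6 -34.6] [ 11.1 -35.8 -10.1]
[ -8.   33.4 -34.7] [11.2 42.2 -9.9]
t 14.4 p [544.4  79.7 104.8] q [0.    0.643 0.766 0.   ] F [ 0.6 -0.7  0.3] w 69.8 ff 0.0
yaw x 99.92 tilt [ 0.0008 -0.0005]
to (543.7, 76.6, 6) units [-0.04 -0.02  1.23] rows 2.1
rot units [ 0.001  0.001 -0.012]
```

step_arm:
  targets: "-0.04 -0.02 0.4 0 0 -0.012;0 0 0.4 0 0 0;0 0 0.25 0 0 0;0 0 0.12 0 0 0;0 0 0.05 0 0 0;0 0 0 0 0 0"

```text
time: 15.0
eef_pos: [543.4, 76.6, 6.8]
orientation: [0.001, 0.639, 0.77, -0.0]
force: [0.7, -0.1, 0.1]
grip_width: 69.9
finger_force: 0.0
```

step_arm:
  targets: "0 0 0 0 0 0;0 0 0 0 0 0;0 0 0 0 0 0;0 0 0 0 0 0;0 0 0 0 0 0"
  grip: 1

```text
time: 15.5
eef_pos: [543.6, 76.5, 6.9]
orientation: [0.001, 0.638, 0.77, 0.0]
force: [0.8, 0.1, 3.7]
grip_width: 51.6
finger_force: 30.0
```

Bank gripped at 51.6 mm. Lifting it and carrying it to the tray.

step_arm:
  targets: "0 0 -0.15 0 0 0;0 0 -0.4 0 0 0;0 0 -0.4 0 0 0;0 0 -0.25 0 0 0;0 0 0 0 0 0"

```text
time: 16.0
eef_pos: [544.4, 76.8, 105.1]
orientation: [0.002, 0.638, 0.77, 0.001]
force: [0.3, -0.2, -2.5]
grip_width: 51.8
finger_force: 30.0
```

```bash
python3 - <<'E'
from h import *
go((534,-152,102),yaw=91.6)
E
```

```text
t 16.0 p [544.4  76.8 105.1] q [0.002 0.638 0.77  0.001] F [ 0.3 -0.2 -2.5] w 51.8 ff 30.0
yaw x 100.67 tilt [ 0.0047 -0.0006]
to (534, -152, 102) units [-2.79 -0.66  0.04] rows 4.8
rot units [0.006 0.001 0.201]
```

step_arm:
  targets: "-0.25 -0.06 0 0 0 0;-0.45 -0.11 0 0 0 0;-0.5 -0.12 0 0 0 0;-0.5 -0.12 0 0 0 0;-0.5 -0.12 0 0 0 0;-0.4 -0.09 0 0 0 0;-0.19 -0.04 0 0 0 0.1;0 0 0 0 0 0.1"

```text
time: 16.8
eef_pos: [529.6, -156.6, 100.2]
orientation: [-0.001, 0.7, 0.714, -0.002]
force: [-1.5, 0.3, -3.4]
grip_width: 51.6
finger_force: 30.0
```

step_arm:
  targets: "0 0 0 0 0 0;0 0 0 0 0 0"

```text
time: 17.0
eef_pos: [531.0, -151.9, 100.8]
orientation: [-0.001, 0.696, 0.718, -0.001]
force: [-0.2, 0.3, -2.2]
grip_width: 52.0
finger_force: 30.0
```

```bash
python3 - <<'E'
from h import *
go((534,-152,4),yaw=91.6)
c,P=look('wrist'); s=observe(); X=rot(s['orientation']).as_matrix(); L=(P-np.array(s['eef_pos']))@X
m=(abs(L[...,0])<85)&(abs(L[...,1])<40)&(L[...,2]>-30)&(L[...,2]<10); q=L[m]; print(len(q),np.round(np.percentile(q,[2,50,98],axis=0),1))
E
```

```text
t 17.0 p [ 531.  -151.9  100.8] q [-0.001  0.696  0.718 -0.001] F [-0.2  0.3 -2.2] w 52.0 ff 30.0
yaw x 91.82 tilt [-0.003  -0.0005]
to (534, -152, 4) units [-0.    0.04  1.21] rows 2.0
rot units [-0.004  0.001  0.005]
22040 [[-42.  -26.4 -29.8]
 [ 25.2  -0.5 -28.6]
 [ 64.9  25.1 -17.5]]
```

step_arm:
  targets: "0 0.04 0.3 0 0 0;0 0 0.35 0 0 0;0 0 0.3 0 0 0;0 0 0.15 0 0 0;0 0 0.06 0 0 0;0 0 0.02 0 0 0;0 0 0 0 0 0"

```text
time: 17.75
eef_pos: [536.0, -152.8, 8.7]
orientation: [0.001, 0.697, 0.717, -0.0]
force: [0.5, -0.1, -1.5]
grip_width: 51.8
finger_force: 30.0
```

step_arm:
  targets: "0 0 0.015 0 0 0;0 0 0 0 0 0;0 0 0.01 0 0 0;0 0 0 0 0 0"

```text
time: 18.15
eef_pos: [535.3, -152.8, 6.0]
orientation: [0.0, 0.697, 0.717, -0.001]
force: [0.9, 0.2, -2.7]
grip_width: 51.6
finger_force: 30.0
```

step_arm:
  targets: "0 0 0.015 0 0 0;0 0 0 0 0 0;0 0 0.01 0 0 0;0 0 0 0 0 0;0 0 0 0 0 0"

```text
time: 18.65
eef_pos: [535.2, -152.8, 3.9]
orientation: [0.0, 0.697, 0.717, -0.001]
force: [-1.6, -0.3, -1.2]
grip_width: 51.7
finger_force: 30.0
```

step_arm:
  targets: "0 0 0.012 0 0 0;0 0 0 0 0 0;0 0 0 0 0 0"

```text
time: 18.95
eef_pos: [535.2, -152.8, 3.9]
orientation: [0.0, 0.697, 0.717, -0.001]
force: [-3.7, 1.2, 5.3]
grip_width: 51.6
finger_force: 30.0
```

step_arm:
  targets: "0 0 0 0 0 0;0 0 0 0 0 0;0 0 0 0 0 0;0 0 0 0 0 0"
  grip: -0.6

```text
time: 19.35
eef_pos: [535.3, -152.7, 2.8]
orientation: [0.0, 0.697, 0.717, -0.001]
force: [-0.2, 0.6, -0.2]
grip_width: 68.6
finger_force: 0.0
```

step_arm:
  targets: "0 0 -0.2 0 0 0;0 0 -0.5 0 0 0;0 0 -0.6 0 0 0;0 0 -0.6 0 0 0;0 0 -0.5 0 0 0;0 0 0 0 0 0"

```text
time: 19.95
eef_pos: [539.2, -153.4, 201.8]
orientation: [0.006, 0.697, 0.717, 0.003]
force: [1.2, -0.6, 0.4]
grip_width: 69.3
finger_force: 0.0
```

```bash
python3 - <<'E'
from h import *
s,X=st(); c,P=look('wrist'); z=P[...,2]
m=(abs(P[...,0]-534)<75)&(abs(P[...,1]+152)<75)&(z>22)&(z<45); q=P[m]; print(cv2.minAreaRect(q[:,:2].astype(np.float32)),np.percentile(q[:,2],[5,50,95]))
# sign: top view and scene
c,P=look('top'); z=P[...,2]; m=(abs(P[...,0]-519)<90)&(abs(P[...,1]+417)<90)&(z>158)&(z<164); print('signtop',m.sum())
q=P[m]; w=q[(q[:,1]>-405)]; l=cv2.fitLine(w[:,:2].astype(np.float32),cv2.DIST_HUBER,0,.01,.01).ravel(); print(l,w.min(0),w.max(0))
print(np.round(s['joints'],2)); go((505.4,-347.8,195),yaw=101)
E
```

```text
t 19.95 p [ 539.2 -153.4  201.8] q [0.006 0.697 0.717 0.003] F [ 1.2 -0.6  0.4] w 69.3 ff 0.0
yaw x 91.66 tilt [ 0.0116 -0.0038]
((534.834228515625, -152.1824493408203), (52.125980377197266, 129.1982421875), 1.685674786567688) [30.54175729 32.88591272 34.23792261]
signtop 148
[ 1.7247657e-01 -9.8501360e-01  5.1208795e+02 -3.7714600e+02] [ 500.95168914 -404.38593042  158.02508089] [ 521.55591182 -347.16313671  163.90220851]
[ 0.15  0.13  0.09  1.71 -0.01  1.3   0.27]
t 20.05 p [ 535.9 -152.6  195.8] q [ 0.001  0.697  0.717 -0.   ] F [-0.2  0.4 -1.3] w 69.5 ff 0.0
yaw x 91.67 tilt [ 0.0019 -0.0018]
to (505.4, -347.8, 195) units [-2.43 -0.45  0.01] rows 4.1
rot units [ 0.002  0.003 -0.207]
```

The bank lies flat in the tray at (534.8,-152.2), aligned. The sign is at ≈+0.18 rad. I'll go above end A.

step_arm:
  targets: "-0.25 -0.04 0 0 0 0;-0.5 -0.08 0 0 0 0;-0.5 -0.08 0 0 0 0;-0.5 -0.08 0 0 0 0;-0.5 -0.08 0 0 0 0;-0.33 -0.06 0 0 0 -0.1;0 0 0 0 0 -0.1;0 0 0 0 0 0"

```text
time: 20.85
eef_pos: [506.1, -360.2, 192.4]
orientation: [-0.002, 0.639, 0.769, -0.001]
force: [-0.0, 0.5, 0.5]
grip_width: 69.7
finger_force: 0.0
```

```bash
cat >> h.py <<'E'
PIV=np.array([519.,-416.8])
def sign(P):
    z=P[...,2]; d=P[...,:2]-PIV; r=np.hypot(d[...,0],d[...,1])
    m=(z>155)&(z<165)&(r<78)&(r>14); q=d[m]; out=[]
    if len(q)<10: print('sign few');return
    l=cv2.fitLine(q.astype(np.float32),cv2.DIST_HUBER,0,.01,.01).ravel(); t=q@l[:2]; n=(q-l[2:])@np.array([-l[1],l[0]])
    print('sign n',len(q),'axis deg',round(np.degrees(np.arctan2(l[1],l[0])),1),'along',np.round([t.min(),t.max()],1),'thick',np.round(np.percentile(n,[3,97]),1),'line offset from pivot',round(float(l[2:]@np.array([-l[1],l[0]])),1))
E
python3 - <<'E'
from h import *
c,P=look('wrist'); save(c,'w7.png'); sign(P)
m=(P[...,2]>178)&(P[...,2]<187)&(abs(P[...,0]-519)<20)&(P[...,1]<-400)&(P[...,1]>-540); q=P[m]; print('arm',len(q),cv2.minAreaRect(q[:,:2].astype(np.float32)) if len(q)>9 else '')
go((508.3,-359.5,131),yaw=100.5)
E
```

```text
sign n 1515 axis deg -76.3 along [-69.2  40.6] thick [-5.9  5.7] line offset from pivot 2.2
arm 746 ((520.1484375, -424.4981384277344), (15.6639986038208, 29.96359634399414), 4.992536544799805)
t 20.9 p [ 506.9 -359.1  192.8] q [-0.002  0.639  0.769 -0.001] F [-0.3  1.1 -0.4] w 69.9 ff 0.0
yaw x 100.56 tilt [-0.0035  0.0009]
to (508.3, -359.5, 131) units [-0.01  0.02  0.77] rows 1.3
rot units [-0.004 -0.002  0.001]
```

View pics/w7.png

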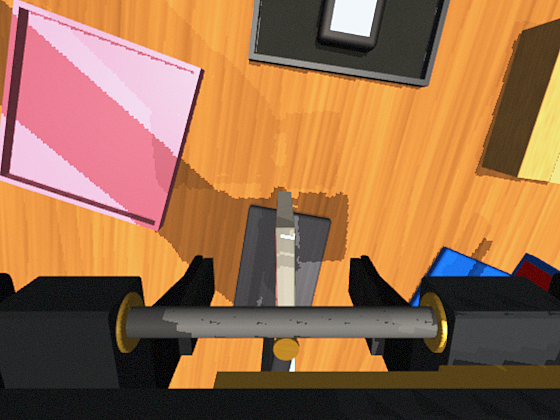

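The sign is centred between the fingers, near column 285. Descending and gripping end A.

step_arm:
  targets: "-0.01 0.02 0.3 0 0 0;0 0 0.3 0 0 0;0 0 0.14 0 0 0;0 0 0.03 0 0 0;0 0 0 0 0 0"

```text
time: 21.4
eef_pos: [509.6, -359.8, 133.5]
orientation: [0.0, 0.638, 0.77, -0.001]
force: [1.0, 0.6, 0.3]
grip_width: 69.9
finger_force: 0.0
```

step_arm:
  targets: "0 0 0 0 0 0;0 0 0 0 0 0;0 0 0 0 0 0;0 0 0 0 0 0;0 0 0 0 0 0;0 0 0 0 0 0;0 0 0 0 0 0;0 0 0 0 0 0"
  grip: 1

```text
time: 22.2
eef_pos: [509.3, -360.3, 133.5]
orientation: [0.0, 0.638, 0.77, -0.001]
force: [-1.3, -0.3, 0.2]
grip_width: 14.0
finger_force: 0.5
```

step_arm:
  targets: "0 0 0 0 0 0;0 0 0 0 0 0"

```text
time: 22.4
eef_pos: [509.1, -360.3, 133.5]
orientation: [0.0, 0.638, 0.77, -0.001]
force: [-1.3, 1.0, 0.7]
grip_width: 11.6
finger_force: 30.0
```

```bash
cat >> h.py <<'E'
def arc(total,rows):
    s,X=st(); d=total/rows; q=np.array([PIV[0],PIV[1],s['eef_pos'][2]])-s['eef_pos']
    L=X.T@q; print('pivot in tool',np.round(L,1)); Rl=R.from_euler('z',-d,degrees=True).as_matrix(); sh=(L-Rl@L)/80; print('row',np.round(sh,4),'rz',round(-d/45,4))
E
python3 -c "
from h import *
arc(64,8)"
```

```text
t 22.4 p [ 509.1 -360.3  133.5] q [ 0.     0.638  0.77  -0.001] F [-1.3  1.   0.7] w 11.6 ff 30.0
yaw x 100.66 tilt [-0.0009 -0.0011]
pivot in tool [-57.3  -0.7   0.1]
row [-0.0057 -0.0998  0.    ] rz -0.1778
```

Gripped at 11.6 mm with the pivot in line. Turning it out.

step_arm:
  targets: "-0.0014 -0.05 0 0 0 -0.089;-0.0057 -0.1 0 0 0 -0.178;-0.0057 -0.1 0 0 0 -0.178;-0.0057 -0.1 0 0 0 -0.178"

```text
time: 22.8
eef_pos: [483.3, -372.1, 133.5]
orientation: [-0.0, 0.43, 0.903, -0.001]
force: [-0.1, -1.3, -0.3]
grip_width: 11.7
finger_force: 30.0
```

step_arm:
  targets: "-0.0057 -0.1 0 0 0 -0.178;-0.0057 -0.1 0 0 0 -0.178;-0.0057 -0.1 0 0 0 -0.178;-0.0057 -0.1 0 0 0 -0.178;-0.0014 -0.05 0 0 0 -0.089;0 0 0 0 0 0;0 0 0 0 0 0"

```text
time: 23.5
eef_pos: [463.5, -401.9, 133.5]
orientation: [-0.0, 0.134, 0.991, -0.001]
force: [-1.7, -3.0, -0.4]
grip_width: 11.5
finger_force: 30.0
```

```bash
python3 -c "
from h import *
arc(64,8); print(np.round(observe()['joints'],2))
c,P=look('top'); sign(P)"
```

```text
t 23.5 p [ 463.5 -401.9  133.5] q [-0.     0.134  0.991 -0.001] F [-1.7 -3.  -0.4] w 11.5 ff 30.0
yaw x 164.6 tilt [-0.0012 -0.0024]
pivot in tool [-57.4   0.4  -0. ]
row [-0.0076 -0.0999 -0.    ] rz -0.1778
[ 0.59  0.29  0.1   1.65 -0.03  1.2   1.99]
sign n 127 axis deg -16.1 along [13.1 70. ] thick [-6.6  5.8] line offset from pivot 1.8
```

Good: joint ≈ 74.6°, B end out at −15.4°. Release, rise, turn the wrist, go above B.

step_arm:
  targets: "0 0 0 0 0 0;0 0 0 0 0 0;0 0 0 0 0 0;0 0 0 0 0 0;0 0 -0.3 0 0 0;0 0 -0.5 0 0 0;0 0 -0.4 0 0 0;0 0 -0.1 0 0 0"
  grip: -0.5

```text
time: 24.35
eef_pos: [466.1, -402.0, 242.4]
orientation: [0.003, 0.133, 0.991, -0.002]
force: [0.4, 0.3, 0.3]
grip_width: 63.0
finger_force: 0.0
```

step_arm:
  targets: "-0.2 0 0 0 0 0.18;-0.2 0 0 0 0 0.18;0 0 0 0 0 0.18;0 0 0 0 0 0.18;0 0 0 0 0 0.18;0 0 0 0 0 0.18;0 0 0 0 0 0.18;0 0 0 0 0 0.18"

```text
time: 25.15
eef_pos: [494.2, -410.9, 236.6]
orientation: [-0.0, 0.645, 0.764, -0.001]
force: [0.3, 0.6, -0.0]
grip_width: 65.3
finger_force: 0.0
```

step_arm:
  targets: "0 0 0 0 0 0.18;0 0 0 0 0 0.18;0 0 0 0 0 0.18;0 0 0 0 0 0.18;0 0 0 0 0 0.18;0 0 0 0 0 0.18;0 0 0 0 0 0.18;0 0 0 0 0 0.18"

```text
time: 25.95
eef_pos: [494.2, -410.9, 236.6]
orientation: [-0.0, 0.954, 0.299, -0.001]
force: [-0.4, -0.5, -0.0]
grip_width: 65.5
finger_force: 0.0
```

```bash
python3 -c "
from h import *
go((574,-432,210),yaw=-15.4)"
```

```text
t 25.95 p [ 494.2 -410.9  236.6] q [-0.     0.954  0.299 -0.001] F [-0.4 -0.5 -0. ] w 65.5 ff 0.0
yaw x 34.83 tilt [-0.0015 -0.0003]
to (574, -432, 210) units [0.67 0.79 0.33] rows 1.8
rot units [0.    0.002 1.116]
```

step_arm:
  targets: "0.33 0.4 0 0 0 0;0.34 0.39 0 0 0 0;0 0 0 0 0 0.186;0 0 0 0 0 0.186;0 0 0 0 0 0.186;0 0 0 0 0 0.186;0 0 0 0 0 0.186;0 0 0.1 0 0 0.186"

```text
time: 26.75
eef_pos: [575.0, -432.3, 229.7]
orientation: [0.001, 0.991, -0.134, 0.0]
force: [0.9, 0.4, -0.3]
grip_width: 65.4
finger_force: 0.0
```

step_arm:
  targets: "0 0 0.2 0 0 0;0 0 0 0 0 0"

```text
time: 26.95
eef_pos: [573.4, -430.7, 209.5]
orientation: [-0.001, 0.992, -0.129, -0.003]
force: [0.3, 0.4, -0.6]
grip_width: 65.6
finger_force: 0.0
```

```bash
python3 - <<'E'
from h import *
go((574,-432,133.5),yaw=-15.4)
c,P=look('wrist'); save(c,'w8.png'); s=observe(); X=rot(s['orientation']).as_matrix()
z=P[...,2]; d=P[...,:2]-PIV; m=(z>152)&(z<167)&(np.hypot(d[...,0],d[...,1])<85)&(d[...,0]>25)
q=P[m]; print(len(q),np.round(np.median((q-s['eef_pos'])@X,0),1)); sign(P)
E
```

```text
t 26.95 p [ 573.4 -430.7  209.5] q [-0.001  0.992 -0.129 -0.003] F [ 0.3  0.4 -0.6] w 65.6 ff 0.0
yaw x -14.86 tilt [-0.0053  0.0022]
to (574, -432, 133.5) units [0.02 0.01 0.95] rows 1.6
rot units [-0.001  0.007  0.012]
1129 [-6.7  2.2 51.1]
sign n 1858 axis deg -15.7 along [-62.8  70.5] thick [-5.6  5.6] line offset from pivot -1.5
```

View pics/w8.png

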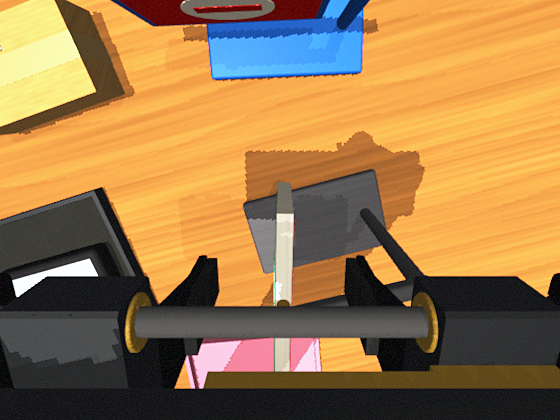

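The panel sits between the fingers at column ~285, and the stand's arm is clear. Descend and grip B.

step_arm:
  targets: "0.01 0.02 0.3 0 0.007 0.012;0 0 0.35 0 0 0;0 0 0.2 0 0 0;0 0 0.1 0 0 0;0 0 0 0 0 0"

```text
time: 27.5
eef_pos: [574.8, -433.8, 136.6]
orientation: [0.001, 0.991, -0.135, 0.002]
force: [-0.3, 0.5, 0.1]
grip_width: 65.3
finger_force: 0.0
```

step_arm:
  targets: "0 0 0 0 0 0;0 0 0 0 0 0;0 0 0 0 0 0;0 0 0 0 0 0;0 0 0 0 0 0;0 0 0 0 0 0;0 0 0 0 0 0;0 0 0 0 0 0"
  grip: 1

```text
time: 28.3
eef_pos: [575.3, -433.8, 137.6]
orientation: [0.001, 0.991, -0.136, 0.003]
force: [0.4, 0.8, 1.1]
grip_width: 11.7
finger_force: 30.0
```

step_arm:
  targets: "0 0 0 0 0 0;0 0 0 0 0 0"

```text
time: 28.5
eef_pos: [575.3, -433.7, 137.5]
orientation: [0.001, 0.991, -0.136, 0.003]
force: [-0.5, 1.6, 0.4]
grip_width: 11.5
finger_force: 30.0
```

```bash
python3 -c "
from h import *
arc(105.2,14)"
```

```text
t 28.5 p [ 575.3 -433.7  137.5] q [ 0.001  0.991 -0.136  0.003] F [-0.5  1.6  0.4] w 11.5 ff 30.0
yaw x -15.59 tilt [ 0.0048 -0.002 ]
pivot in tool [-58.8  -1.2  -0.3]
row [-0.0044 -0.0962 -0.    ] rz -0.167
```

step_arm:
  targets: "-0.001 -0.048 0 0 0 -0.084;-0.0045 -0.096 0 0 0 -0.167;-0.0045 -0.096 0 0 0 -0.167;-0.0045 -0.096 0 0 0 -0.167;-0.0045 -0.096 0 0 0 -0.167;-0.0045 -0.096 0 0 0 -0.167;-0.0045 -0.096 0 0 0 -0.167"

```text
time: 29.2
eef_pos: [568.2, -386.2, 137.5]
orientation: [0.002, 0.957, 0.289, 0.002]
force: [-1.2, 1.2, 0.7]
grip_width: 11.7
finger_force: 30.0
```

```bash
python3 -c "
from h import *
s,X=st(); yaw=np.degrees(np.arctan2(X[1,0],X[0,0])); arc(90.2-yaw,7)"
```

```text
t 29.2 p [ 568.2 -386.2  137.5] q [0.002 0.957 0.289 0.002] F [-1.2  1.2  0.7] w 11.7 ff 30.0
yaw x 33.55 tilt [ 0.0046 -0.0032]
t 29.2 p [ 568.2 -386.2  137.5] q [0.002 0.957 0.289 0.002] F [-1.2  1.2  0.7] w 11.7 ff 30.0
yaw x 33.55 tilt [ 0.0046 -0.0032]
pivot in tool [-57.9  -1.7  -0.1]
row [-0.0042 -0.1021  0.    ] rz -0.1798
```

step_arm:
  targets: "-0.0045 -0.102 0 0 0 -0.18;-0.0045 -0.102 0 0 0 -0.18;-0.0045 -0.102 0 0 0 -0.18;-0.0045 -0.102 0 0 0 -0.18;-0.0045 -0.102 0 0 0 -0.18;-0.0045 -0.102 0 0 0 -0.18;-0.001 -0.051 0 0 0 -0.09;-0.001 -0.051 0 0 0 -0.09"

```text
time: 30.0
eef_pos: [520.2, -360.0, 137.5]
orientation: [0.003, 0.707, 0.707, 0.0]
force: [-0.5, -0.6, 1.1]
grip_width: 11.6
finger_force: 30.0
```

step_arm:
  targets: "0 0 0 0 0 0;0 0 0 0 0 0"

```text
time: 30.2
eef_pos: [520.4, -360.0, 137.5]
orientation: [0.003, 0.708, 0.706, 0.0]
force: [-1.5, -2.2, 2.4]
grip_width: 11.9
finger_force: 30.0
```

```bash
python3 -c "
from h import *
s,X=st(); yaw=np.degrees(np.arctan2(X[1,0],X[0,0])); arc(90.2-yaw,1)
c,P=look('top'); sign(P)"
```

```text
t 30.2 p [ 520.4 -360.   137.5] q [0.003 0.708 0.706 0.   ] F [-1.5 -2.2  2.4] w 11.9 ff 30.0
yaw x 89.81 tilt [ 0.0045 -0.004 ]
t 30.2 p [ 520.4 -360.   137.5] q [0.003 0.708 0.706 0.   ] F [-1.5 -2.2  2.4] w 11.9 ff 30.0
yaw x 89.81 tilt [ 0.0045 -0.004 ]
pivot in tool [-56.8  -1.2   0.2]
row [ 0.0001 -0.0048  0.    ] rz -0.0086
sign n 12 axis deg 82.0 along [-68.1 -55.8] thick [-1.4  1.5] line offset from pivot -3.6
```

Yaw 89.8°. Release, rise, back off and check.

step_arm:
  targets: "0 0 0 0 0 0;0 0 0 0 0 0;0 0 0 0 0 0;0 0 0 0 0 0;0 0 -0.2 0 0 0;0 0 -0.5 0 0 0;0 0 -0.5 0 0 0;0 0 -0.3 0 0 0"
  grip: -0.5

```text
time: 31.05
eef_pos: [521.5, -359.3, 262.3]
orientation: [0.005, 0.707, 0.707, 0.001]
force: [0.8, 0.2, -0.4]
grip_width: 63.2
finger_force: 0.0
```

step_arm:
  targets: "0.2 -0.3 0 0 0 0;0.2 -0.5 0 0 0 0;0.2 -0.5 0 0 0 0;0 0 0 0 0 0;0 0 0 0 0 0"

```text
time: 31.55
eef_pos: [416.4, -310.6, 258.3]
orientation: [0.004, 0.708, 0.707, 0.001]
force: [0.4, 0.1, -0.1]
grip_width: 65.5
finger_force: 0.0
```

```bash
python3 - <<'E'
from h import *
st(); c,P=look('top'); T=c; sign(P); z=P[...,2]
d=P-np.array([519,-416.8,0]); m=(z>155)&(z<166)&(abs(d[...,0])<25)&(d[...,1]>15)&(d[...,1]<80); q=P[m]; l=cv2.fitLine(q[:,:2].astype(np.float32),cv2.DIST_HUBER,0,.01,.01).ravel(); print('top edge',len(q),np.degrees(np.arctan2(l[1],l[0])))
c,P=look('scene'); z=P[...,2]; F=c['frame'].astype(int)
m=(z>62)&(z<158)&(abs(P[...,0]-522)<40)&(abs(P[...,1]+417)<75)&(F[...,0]>F[...,1]+30); m=cv2.erode(m.astype(np.uint8),np.ones((3,3)))>0; q=P[m]; l=cv2.fitLine(q[:,:2].astype(np.float32),cv2.DIST_HUBER,0,.01,.01).ravel(); print('red face',len(q),np.degrees(np.arctan2(l[1],l[0])),q.mean(0))
m=(z>172)&(z<188)&(abs(P[...,0]-520)<15)&(P[...,1]<-430)&(P[...,1]>-530); q=P[m]; l=cv2.fitLine(q[:,:2].astype(np.float32),cv2.DIST_HUBER,0,.01,.01).ravel(); print('arm',len(q),np.degrees(np.arctan2(l[1],l[0])))
cv2.imwrite('pics/f9.png',np.vstack([c['frame'],T['frame']])[::1,:,::-1][:,:] if 0 else cv2.resize(np.hstack([c['frame'],T['frame']])[:,:,::-1],(800,300)))
E
```

```text
t 31.55 p [ 416.4 -310.6  258.3] q [0.004 0.708 0.707 0.001] F [ 0.4  0.1 -0.1] w 65.5 ff 0.0
yaw x 89.93 tilt [ 0.0079 -0.0039]
sign few
top edge 3 85.8459
red face 737 89.25024 [ 526.02920339 -418.71128717  113.27647576]
arm 279 -89.42851
```

View pics/f9.png

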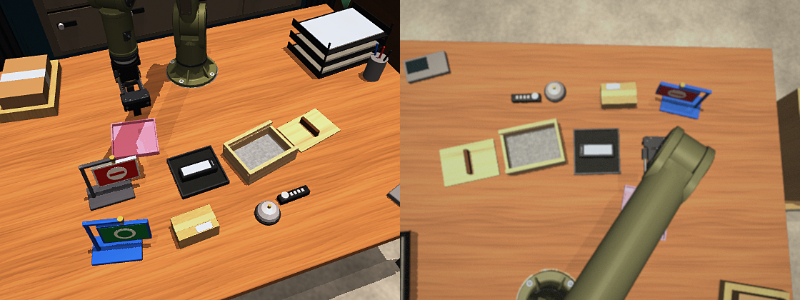

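The red face looks to the visitors, square within about 1°. The lid lies flat, handle up, the bank is in the tray and the bystanders look unmoved.

```bash
python3 -c "
from h import *
print(sign_off())"
```

```text
the job is handed in; nothing more can be done
None
```

The job is handed in at about 32 s: lid flat on the counter with its handle up, power bank flat in the hand-over tray, sign's red face to the visitors and square within about 1°; a first closing on the lid handle missed because the fingertips stood 26 mm higher than reported, and one wrist turn ran joint 7 to its limit of −2.69.

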